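# Seat a locating pin and bolt it in

## Task

Take the steel locating pin out of its cradle and lean it in the sloped rest, tip down in the foot, and let go of it there so that you can take it afresh by the head end. Then stand it upright in the bore of the holder, tip down and pushed fully home until its shoulder sits on the block, and only then slide the forked bolt all the way into its keeper so that the pin is locked in. Leave the steel plug, the die and the bit box where they are.

Things in the scene. Friction and masses are not known exactly. Their poses are not given: they have to be found in the camera images.
- pin: Locating pin, plain steel, 130 mm long, loose, 90 g, balance point 25 mm headward of the origin. Origin on its axis at the shoulder; x axis runs to the head. Along x in mm: -40 to 0 shank dia 10 with tapered tip (5.6 mm face); 0 to 5 flange dia 16; 5 to 15 neck dia 10; 15 to 90 barrel dia 16 (grip here). At the start it lies level in the cradle, axis 32 mm above the table
- pin_tip (a point): Centre of the pin's tip face (thin end)
- pin_head (a point): Centre of the pin's head face (thick end)
- cradle: Low cradle where the pin starts: aluminium plate 100 x 44 x 6 mm with two dark V notches at x = -32 and +30 mm (10 mm wide, highest points 38 mm above the table), fixed. Origin under its centre, x along the lying pin towards its head (away from the robot), z up. The pin's last 45 mm at the head overhang freely
- rest: Sloped rest, fixed: aluminium plate 110 x 60 x 6 mm with a low V foot and end stop at -x and a taller post with a V notch at +x; the pin leans in it at 45 degrees, tip down, head up towards +x. Origin under the plate's centre, z up. V notches open upward, 12 mm to each side; the pin's axis runs from rest_foot to rest_notch; its last 45 mm at the head overhang freely
- rest_foot (a point): Where the tip face's centre comes to be when the pin leans in the rest against the end stop, 22 mm above the table
- rest_notch (a point): Point on the leaning pin's axis in the high notch: 77 mm from the tip, 37 mm from the shoulder, 76 mm above the table
- holder: Holder, fixed: aluminium block 60 (x) x 160 (y) x 50 (z) mm with small feet. Origin under its centre, z up. The round bore is near its +y end; a track with side rails up to 17 mm above the block carries the bolt on the -y part; the keeper (a bridge 45 mm wide, 12 mm deep, 19 mm above the block) stands 25 mm beyond the bore on the +y side
- bore_mouth (a point): Centre of the bore's mouth on the block's top face, 50 mm above the table, at x = 0, y = 45 mm in the holder's frame. Bore 11.5 mm dia with a 2.5 mm chamfer, straight down through the block. The seated pin's shoulder rests on this face, its tip 40 mm below
- bolt (a joint): Travel of the slide bolt in m along the holder's +y: 0 drawn, 0.040 fully home in the keeper. A flat fork 5 mm thick, 7.5 to 12.5 mm above the block, slot 14 mm wide, straddles the neck of a fully seated pin; friction about 2 N, stays where it is left
- bolt_knob (a point): Top centre of the bolt's upright round knob, 14 mm diameter and 22 mm tall on a 10 mm stem, its top 44 mm above the block's top and 94 mm above the table; when drawn it stands 100 mm from the bore on the -y side, when home 60 mm from it
- plug_by: Bystander: turned steel plug with conical tip, 21 mm diameter, 33 mm tall, standing; origin under its centre
- die_by: Bystander: short threaded die with hex lock ring, 33 x 34 x 56 mm, standing; origin under its centre
- box_by: Bystander: small bit box, 22 x 30 x 22 mm; origin under its centre
Things that resemble listed ones, but are neither listed nor needed, are in the scene too. What is shaped like the rest but red is not meant.

How it is judged:
By the outcome, as a careful person would: the job done as asked, in the order asked, and still so for the second after the job is handed in, with the robot touching nothing.
It also fails if it takes over 50 s, if anything falls off the work surface, if the arm or the gripper's body presses on something with over 40 N, if the wrist force passes 120 N, or if a joint passes its speed limit or range.

## Robot

A 6-joint arm with a two-finger parallel gripper is mounted at the origin on a cart in front of the work surface, level with it; the furniture and walls round the work are solid. World frame = base frame: x ahead of the robot, y to its left, z up, the work surface at z = 0. Lengths are in m, angles in degrees, forces in N, time in s.
With the tool pointing down it reaches from about 0.4 to 0.825 m from the base axis. Payload 7 kg.
Tool frame: the origin (TCP) lies between the finger pads; the fingertips stand ctrl.nose_length ahead of it and the grasp point (between the pads) lies 2 mm behind it (ctrl.nose_length is the distance from the TCP to the fingertips, in m); z points along the fingers, y is the line along which they close (so a half turn about z gives the same grasp; the last joint's range is limited). The gripper opens to 88 mm and grips with 3 to 60 N. Pads are 19 mm wide; open, the fingers measure 130 mm over their backs; the gripper's body (78 mm by 193 mm) begins 47 mm behind the grasp point.
Start: joints at [-49.612, 20.546, 0.682, 0, -70.136, -16.507], TCP at [0.273, -0.617, 0.244] pointing down, gripper open.
Joint ranges: [-176.03, 176.03], [-82.01, 121.73], [-58.28, 71.71], [-173.87, 95.51], [-174.79, -0.11], [-173.66, 173.66]. Speed limits (degrees/s): [136.94, 136.94, 172.46, 180, 180, 180].

## Interface

Orientations are given as [roll, pitch, yaw] about the fixed x, y, z axes, in that order (R = Rz(yaw) Ry(pitch) Rx(roll)).
In Python, from plant import ctrl gives the robot as it stands.
- The arm moves only by the tool apply_moves, never from a script. Its argument "commands" is a list of rows, each a list of 3 entries, a list of its own where there are three numbers: the shift along the world's x, y, z in cm, then the turn about the world's z in rad, then the closure, from 0 (fully open) to 1 (shut). In form: [[[x, y, z], turn, jaw], ...]. A call has 1 to 20 rows; each row is the pose to reach, as a shift and turn from the pose commanded when the call began; what a row does not reach only later rows make up. A row lasts 1/12 s, in which the tool goes at most 41.7 mm and 7.16 degrees, less where a joint would pass 70% of its speed; a pose out of reach is approached as far as the arm can. A call with a gripper value outside its range is refused whole. The fingers move at their own pace and stop on an object; the grip force is fixed at half the most. Time passes only in rows, so rows that repeat a pose let the fingers close. It gives the time, the measured TCP pose, the force, the opening and the grip force at its end, in the units of the state.
- ctrl.get_obs(): the state, without advancing time (a new reading comes with each control period).
- ctrl.snapshot(name): name is "scene" or "top" or "wrist"; returns a dict with "img" (480x640x3 uint8, red, green, blue), "fx", "fy", "cx", "cy" (pixels), "T" (4x4, takes a point from camera to world coordinates). Camera axes: x right, y up, looking along -z (the intrinsics and any distortion apply to the point x, -y, -z); pixel columns grow to the right and rows downward; lengths in m; the calibration is good to about 2 mm. A picture is of the moment at which its call begins. There is no depth.
- ctrl.close_job(): hands the job in; it is judged then, once.
Trained networks look in a picture, given as the dict that the camera call returned (one of the last four; its "shot" number tells which), for a name from the list of things; names that differ only in an ending like _2 or _b are one class to them, and where a whole thing is asked for, a point or a joint stands for the part that bears it (a point fixed in the world has none). Each returns a list of dicts, best first, with "score" (0 to 1); they miss things now and then, are a little off and sometimes report something else, mostly with a low value. They report only what shows in the picture. A call takes as long as a camera call. They do not tell look-alikes from the thing itself.
- ctrl.search_frame(picture, target): "at" ([column, row] in pixels, amid what is visible of it).
- ctrl.spot_point(picture, target): "at" ([column, row] in pixels: a listed point, or the origin of a listed thing).
The state is a dict: "clock": time; "joint_pos": joint angles; "qvel": joint speeds; "tau": joint torques, N m; "tool_pos": TCP position; "orientation": TCP orientation; "force": force on the tool from outside, world axes, zero at the start; "moment": the same for the moment, N m; "opening": finger opening in m; "gripper_force": force on a finger pad.
Only numpy, scipy, OpenCV 4.12 (cv2) and the standard library are available. Lean on these libraries where they do the work, as an engineer would, in place of code of your own. Each camera call takes 0.05 s, during which the arm holds its last target. There are 200 camera calls.

## Working session

There is one attempt and no reset: what is moved stays moved. The work goes in short steps, Python scripts to look and compute and a tool call to move; the robot and the scene stay as the last step left them, time stands still between calls to the robot, and variables do not carry over. Pictures are saved under pics/ and viewed, at most 10 in all, crops included, and the job is handed in when it is done.

Besides the shell and the picture viewer there is one more tool, called after "Emit:" as name([rows], argument=value, ...), one row to a line, values as JSON. apply_moves: Moves the arm, as the interface text tells. Its arguments: {"type":"object","properties":{"commands":{"type":"array"}},"required":["commands"]}

```bash
mkdir -p pics; ls
cat > h.py <<'E'
from plant import ctrl
import numpy as np, cv2
def snap(n,f=None):
    p=ctrl.snapshot(n)
    if f: cv2.imwrite('pics/'+f,p['img'][:,:,::-1])
    return p
def ray(p,uv):
    K=np.array([[p['fx'],0,p['cx']],[0,p['fy'],p['cy']],[0,0,1.]])
    d=p.get('dist',p.get('distortion'))
    q=cv2.undistortPoints(np.array([[uv]],float),K,None if d is None else np.array(d,float))[0,0]
    T=np.array(p['T']); v=T[:3,:3]@np.array([q[0],-q[1],-1.]); return T[:3,3],v
def onz(p,uv,z):
    o,v=ray(p,uv); return o+v*(z-o[2])/v[2]
def proj(p,X):
    T=np.array(p['T']); c=T[:3,:3].T@(np.array(X)-T[:3,3])
    return np.array([p['fx']*c[0]/-c[2]+p['cx'], p['fy']*-c[1]/-c[2]+p['cy']])
E
python3 - <<'E'
from h import *
print({k:(np.round(v,3).tolist() if not isinstance(v,str) else v) for k,v in ctrl.get_obs().items()}, ctrl.nose_length)
Z=dict(pin=.032,pin_tip=.032,pin_head=.032,cradle=0,rest=0,rest_foot=.022,rest_notch=.076,holder=0,bore_mouth=.05,bolt_knob=.094,plug_by=0,die_by=0,box_by=0)
for n in ('scene','top'):
    p=snap(n,n+'0.png'); print(n,[k for k in p if k!='img'],p['fx'],p['cx'],p['cy'],np.round(p['T'],3).tolist())
    for t in Z:
        for r in ctrl.spot_point(p,t)[:3]: print(t,round(r['score'],2),np.round(r['at']).tolist(),np.round(onz(p,r['at'],Z[t])[:2],4).tolist())
E
```

```text
pics
{'clock': 0.0, 'joint_pos': [-49.613, 20.59, 0.632, -0.019, -70.136, -16.507], 'qvel': [0.071, 0.011, 0.05, -0.094, -0.018, 0.047], 'tau': [0.0, -58.273, 29.306, 6.998, 0.007, -0.0], 'tool_pos': [0.273, -0.617, 0.243], 'orientation': [179.905, -0.01, -156.126], 'force': [-0.431, 0.063, -0.727], 'moment': [-0.026, 0.019, -0.016], 'gripper_force': 0.0, 'opening': 0.088} 0.017
scene ['fx', 'fy', 'cx', 'cy', 'T', 'shot'] 508.9057262473664 328.93057268118963 241.98989650647513 [[0.66, 0.379, -0.648, -0.505], [-0.751, 0.324, -0.575, -0.582], [-0.008, 0.867, 0.499, 0.874], [0.0, 0.0, 0.0, 1.0]]
pin 0.3 [354.0, 250.0] [0.6044, 0.2941]
pin_head 0.32 [412.0, 306.0] [0.4759, -0.013]
rest 0.95 [218.0, 248.0] [0.3569, 0.6857]
rest 0.74 [394.0, 336.0] [0.3721, -0.0284]
rest 0.71 [250.0, 269.0] [0.3411, 0.5017]
rest_foot 0.85 [339.0, 283.0] [0.4404, 0.2179]
rest_foot 0.76 [240.0, 272.0] [0.2879, 0.4867]
rest_foot 0.56 [384.0, 335.0] [0.3368, -0.0211]
rest_notch 0.92 [219.0, 221.0] [0.3973, 0.7152]
rest_notch 0.86 [348.0, 257.0] [0.4997, 0.2348]
rest_notch 0.84 [396.0, 311.0] [0.3781, -0.0227]

[... 994 characters left out ...]
88, -0.024]
rest_foot 0.9 [236.0, 329.0] [0.2829, 0.4901]
rest_notch 0.91 [444.0, 294.0] [0.3853, -0.0257]
rest_notch 0.85 [147.0, 285.0] [0.3879, 0.7054]
rest_notch 0.76 [347.0, 246.0] [0.4981, 0.2166]
holder 0.82 [422.0, 244.0] [0.5146, 0.0149]
holder 0.5 [473.0, 191.0] [0.6597, -0.1177]
holder 0.45 [350.0, 273.0] [0.4346, 0.2014]
bore_mouth 0.96 [412.0, 243.0] [0.5112, 0.0509]
bore_mouth 0.64 [471.0, 191.0] [0.6487, -0.0986]
bore_mouth 0.46 [424.0, 242.0] [0.5161, 0.0188]
bolt_knob 0.92 [455.0, 234.0] [0.5341, -0.047]
plug_by 0.58 [389.0, 288.0] [0.3974, 0.101]
die_by 0.61 [472.0, 196.0] [0.646, -0.1138]
box_by 0.6 [309.0, 196.0] [0.634, 0.3159]
box_by 0.57 [423.0, 242.0] [0.5215, 0.0127]
```

View pics/top0.png

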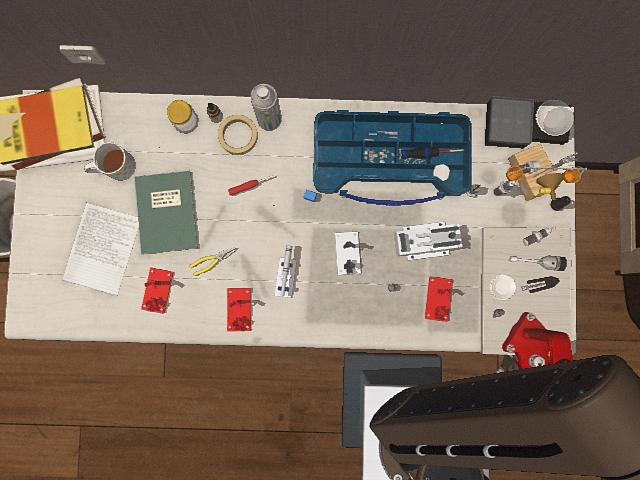

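View pics/scene0.png

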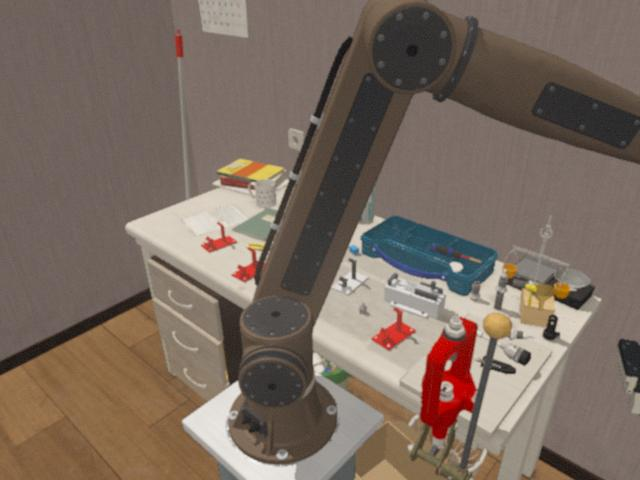

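The top view shows: the pin in the cradle at (286,270); the grey rest at (348,254); red decoys at (155,290), (240,309) and (439,299); the holder at (431,241); the plug at (393,288); the blue box at (311,196). For the rest, the grey one at (348,254) is the right choice. I'll check it in one close crop.

Run:
```python
import cv2
i=cv2.imread('pics/top0.png')[215:315,265:480]
cv2.imwrite('pics/crop0.png',cv2.resize(i,None,fx=3.7,fy=3.7,interpolation=cv2.INTER_CUBIC))
```

```text
(no output)
```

View pics/crop0.png

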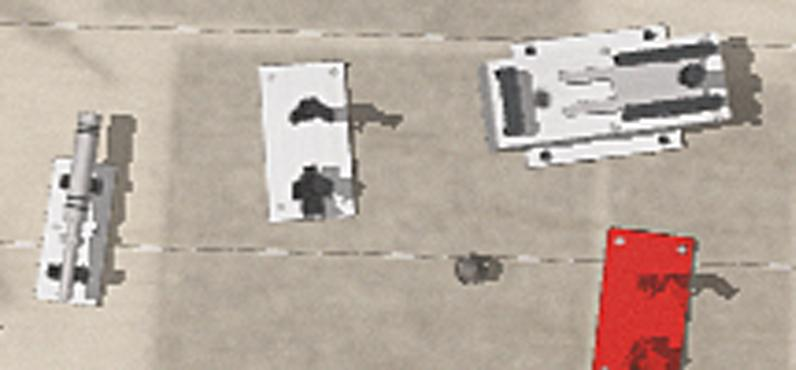

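The crop confirms it. The pin lies tip towards the robot, and the grey rest at about (308,140) in the crop has its foot near the robot and its post away from it. The red part at (650,290) is a look-alike. I'll go above the cradle and look from close by.

Emit:
apply_moves([
  [[25,40,14],1.5,0],
  [[25,40,14],1.5,0],
  [[25,40,14],1.5,0],
  [[25,40,14],1.5,0],
  [[25,40,14],1.5,0],
  [[25,40,14],1.5,0],
  [[25,40,14],1.5,0],
  [[25,40,14],1.5,0],
  [[25,40,14],1.5,0],
  [[25,40,14],1.5,0],
  [[25,40,14],1.5,0],
  [[25,40,14],1.5,0],
  [[22,70,10],2.5,0],
  [[22,70,10],2.5,0],
  [[22,70,10],2.5,0],
  [[22,70,10],2.5,0],
  [[22,70,10],2.5,0],
  [[22,70,10],2.5,0],
  [[22,70,10],2.5,0],
  [[22,70,10],2.5,0],
])

```text
clock: 3.07
tool_pos: [0.4922, 0.0868, 0.343]
orientation: [-180.0, 0.0, -12.4]
force: [-0.2, -0.2, 1.7]
opening: 0.0876
gripper_force: 0.0
```

Run:
```python
from h import *
p=snap('wrist','w1.png'); print(p['fx'],p['cx'],p['cy'],np.round(p['T'],3).tolist())
Z=dict(rest_foot=.022,rest_notch=.076,bore_mouth=.05,bolt_knob=.094,pin_tip=.032,pin_head=.032)
for t in Z:
    for r in ctrl.spot_point(p,t)[:2]: print(t,round(r['score'],2),np.round(r['at']).tolist(),np.round(onz(p,r['at'],Z[t])[:2],4).tolist())
```

```text
379.7570190267162 319.04563974585614 237.05991782067656 [[-0.214, 0.942, 0.26, 0.563], [-0.977, -0.206, -0.058, 0.072], [-0.001, -0.266, 0.964, 0.483], [0.0, 0.0, 0.0, 1.0]]
rest_foot 0.95 [424.0, 296.0] [0.3309, -0.0177]
rest_foot 0.89 [235.0, 252.0] [0.4419, 0.2086]
rest_notch 0.56 [434.0, 267.0] [0.3909, -0.0239]
rest_notch 0.55 [209.0, 218.0] [0.4997, 0.2093]
bore_mouth 0.62 [344.0, 170.0] [0.5172, 0.054]
bolt_knob 0.46 [236.0, 254.0] [0.4591, 0.1871]
pin_tip 0.7 [127.0, 283.0] [0.434, 0.3514]
pin_head 0.72 [100.0, 235.0] [0.5014, 0.3617]
```

View pics/w1.png

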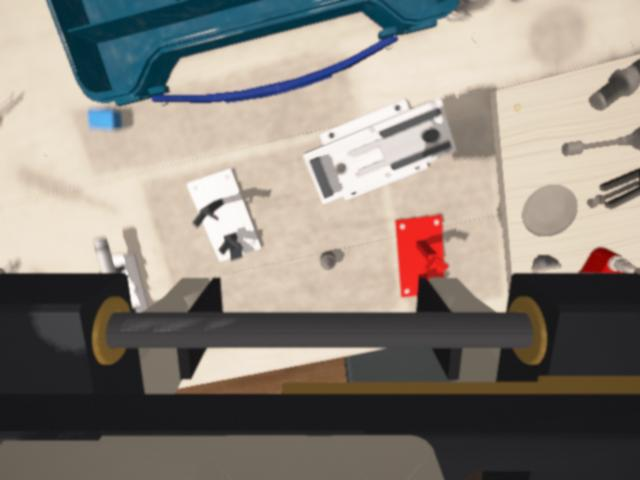

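The wrist view shows the rest at (225,215), the holder at (380,150) and the pin at (105,250). I'll move on to above the cradle.

Emit:
apply_moves([
  [[-8,29,-12],0,0],
  [[-8,29,-12],0,0],
  [[-8,29,-12],0,0],
  [[-8,29,-12],0,0],
  [[-8,29,-12],0,0],
  [[-8,29,-12],0,0],
  [[-8,29,-12],0,0],
  [[-8,29,-12],0,0],
  [[-8,29,-12],0,0],
  [[-8,29,-12],0,0],
])

```text
clock: 4.25
tool_pos: [0.4132, 0.373, 0.2224]
orientation: [179.9, 0.0, -12.9]
force: [0.5, 0.0, 0.2]
opening: 0.0873
gripper_force: 0.0
```

Run:
```python
from h import *
p=snap('wrist','w2.png'); print(ctrl.get_obs()['tool_pos'],np.round(p['T'],3).tolist())
Z=dict(rest_foot=.022,pin_tip=.032,pin_head=.032,cradle=0)
for t in Z:
    for r in ctrl.spot_point(p,t)[:2]: print(t,round(r['score'],2),np.round(r['at']).tolist(),np.round(onz(p,r['at'],Z[t])[:2],4).tolist())
```

```text
[0.41364823 0.37232844 0.22322361] [[-0.223, 0.939, 0.26, 0.484], [-0.975, -0.216, -0.057, 0.358], [0.002, -0.266, 0.964, 0.363], [0.0, 0.0, 0.0, 1.0]]
rest_foot 0.8 [240.0, 353.0] [0.2906, 0.4838]
pin_tip 0.72 [324.0, 260.0] [0.3722, 0.3785]
pin_head 0.92 [308.0, 114.0] [0.4997, 0.3626]
cradle 0.66 [317.0, 200.0] [0.4229, 0.3735]
```

View pics/w2.png

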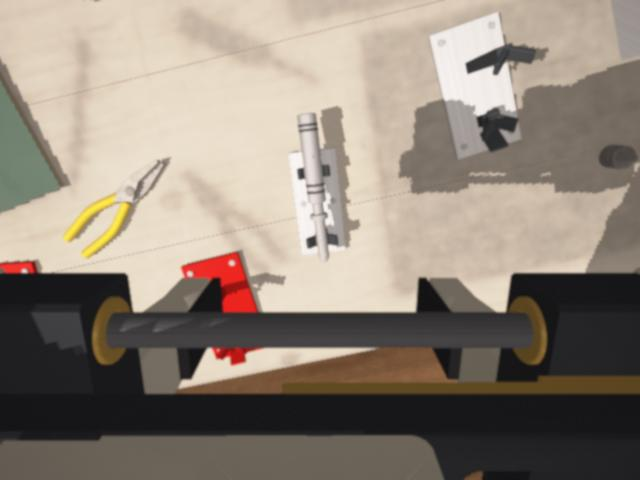

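The pin shows with its tip at (324,260) and head at (308,114), and the cradle at (317,200). I'll take the pin by its head end, lift it a little, and see whether it pivots in the grip.

Emit:
apply_moves([
  [[6.6,-0.8,-8],0.08,0],
  [[6.6,-0.8,-8],0.08,0],
  [[6.6,-0.8,-8],0.08,0],
  [[6.6,-0.8,-14],0.08,0.3],
  [[6.6,-0.8,-17],0.08,0.4],
  [[6.6,-0.8,-19.3],0.08,0.4],
  [[6.6,-0.8,-19.3],0.08,0.4],
  [[6.6,-0.8,-19.3],0.08,1],
  [[6.6,-0.8,-19.3],0.08,1],
  [[6.6,-0.8,-19.3],0.08,1],
  [[6.6,-0.8,-19.3],0.08,1],
  [[6.6,-0.8,-19.3],0.08,1],
  [[6.6,-0.8,-19.3],0.08,1],
])

```text
clock: 5.58
tool_pos: [0.4796, 0.3654, 0.0319]
orientation: [-179.9, -0.1, -8.3]
force: [0.6, 1.0, 0.1]
opening: 0.0267
gripper_force: 0.0
```

Emit:
apply_moves([
  [[0,0,0],0,1],
  [[0,0,0],0,1],
  [[0,0,0],0,1],
  [[0,0,0],0,1],
  [[0,0,1.5],0,1],
  [[0,0,4],0,1],
  [[0,0,4],0,1],
  [[0,0,4],0,1],
  [[0,0,4],0,1],
])

```text
clock: 6.33
tool_pos: [0.4788, 0.3644, 0.0701]
orientation: [180.0, 0.0, -8.3]
force: [0.2, -0.4, -0.3]
opening: 0.015
gripper_force: 30.0
```

Run:
```python
from h import *
o=ctrl.get_obs();print(o['tool_pos'],o['opening'],o['gripper_force'],o['force'],o['moment'])
p=snap('wrist','w3.png')
for t in ('pin_tip','pin_head'):
    for r in ctrl.spot_point(p,t)[:1]: print(t,r)
cv2.imwrite('pics/w3c.png',p['img'][60:380,160:480,::-1])
```

```text
[0.47882922 0.3644204  0.07008894] 0.014999921149173688 29.962461590766907 [ 0.16797217 -0.37473731 -0.32952684] [-0.07792524  0.12813704 -0.01792961]
pin_head {'at': [318.9, 263.3], 'score': 0.82}
```

View pics/w3c.png

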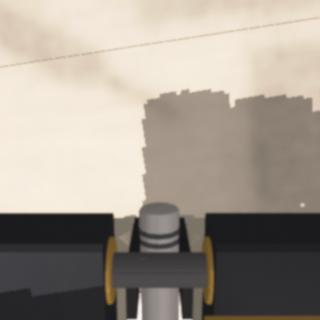

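Run:
```python
from h import *
p=snap('wrist'); g=np.array(ctrl.get_obs()['tool_pos'])+[0,0,.002]
u=np.array([.9895,-.144,0])
for L in (18,22,26):
  for a in (0,10,20,30,45,60,90):
    a_=np.radians(a); d=np.cos(a_)*u+np.sin(a_)*np.array([0,0,1]); n=np.cross(d,[-u[1],u[0],0]); n=n/np.linalg.norm(n)
    X=g+L/1e3*d
    print(L,a,np.round(proj(p,X),1),np.round(proj(p,X+.008*n)[1]),np.round(proj(p,X-.008*n)[1]))
```

```text
18 0 [320.7 276.9] 285.0 270.0
18 10 [320.7 280.6] 292.0 270.0
18 20 [320.8 285.7] 301.0 272.0
18 30 [320.8 292.1] 311.0 275.0
18 45 [320.9 303.7] 326.0 283.0
18 60 [320.9 316.8] 340.0 294.0
18 90 [321. 343.] 363.0 323.0
22 0 [320.7 267.2] 275.0 260.0
22 10 [320.8 271.5] 283.0 261.0
22 20 [320.8 277.7] 293.0 264.0
22 30 [320.9 285.4] 304.0 268.0
22 45 [321.  299.8] 322.0 279.0
22 60 [321.  316.2] 340.0 293.0
22 90 [321.  349.2] 369.0 328.0
26 0 [320.7 257.4] 264.0 251.0
26 10 [320.8 262.3] 273.0 252.0
26 20 [320.8 269.3] 284.0 256.0
26 30 [320.9 278.5] 297.0 261.0
26 45 [321.  295.7] 319.0 274.0
26 60 [321.1 315.7] 340.0 292.0
26 90 [321.1 355.8] 376.0 334.0
```

The pin stays level in the grip, since friction holds it. I'll set it back and grip it near the shoulder instead. Then the rest's post can tilt the head up as I lower the pin.

Emit:
apply_moves([
  [[0,0,-3],0,1],
  [[0,0,-4],0,1],
  [[0,0,-4],0,1],
  [[0,0,-4],0,0.5],
  [[0,0,-4],0,0.5],
  [[0,0,-4],0,0.5],
  [[0,0,-4],0,0.5],
  [[0,0,-4],0,0.5],
  [[0,0,-4],0,0.5],
  [[-3,0.4,-4],0,0.5],
  [[-6,0.9,-4],0,0.6],
  [[-6,0.9,-4],0,0.7],
  [[-6,0.9,-4],0,1],
  [[-6,0.9,-4],0,1],
  [[-6,0.9,-4],0,1],
  [[-6,0.9,-4],0,1],
  [[-6,0.9,-4],0,1],
  [[-6,0.9,-4],0,1],
  [[-6,0.9,-4],0,1],
  [[-6,0.9,-4],0,1],
])

```text
clock: 8.2
tool_pos: [0.4195, 0.3726, 0.0305]
orientation: [179.9, 0.0, -8.3]
force: [-2.3, -3.3, 6.4]
opening: 0.015
gripper_force: 30.0
```

Emit:
apply_moves([
  [[0,0,4],0,1],
  [[0,0,8],0,1],
  [[0,0,13],0,1],
  [[-3,-16,13],0.23,1],
  [[-3,-16,13],0.23,1],
  [[-3,-16,13],0.23,1],
  [[-3,-16,13],0.23,1],
  [[-3,-16,13],0.23,1],
  [[-3,-16,13],0.23,1],
  [[-3,-16,13],0.23,1],
])

```text
clock: 9.03
tool_pos: [0.3901, 0.2139, 0.161]
orientation: [-179.9, -0.1, 4.8]
force: [0.1, 0.4, -0.2]
opening: 0.0145
gripper_force: 29.9
```

Run:
```python
from h import *
o=ctrl.get_obs();print(o['tool_pos'],o['orientation'],o['opening'],o['force'])
p=snap('wrist','w4.png')
Z=dict(rest_foot=.022,rest_notch=.076,pin_head=.162)
for t in Z:
    for r in ctrl.spot_point(p,t)[:2]: print(t,round(r['score'],2),np.round(r['at']).tolist(),np.round(onz(p,r['at'],Z[t])[:2],4).tolist())
g=np.array(o['tool_pos'])+[0,0,.002]
print('head level g=8',proj(p,g+.082*np.array([.995,.085,0])))
```

```text
[0.39005246 0.21388297 0.16101556] [-1.79939232e+02 -6.26357359e-02  4.80049860e+00] 0.014511196822199555 [ 0.10304187  0.42134894 -0.21094307]
rest_foot 0.65 [335.0, 161.0] [0.4436, 0.2075]
rest_foot 0.56 [598.0, 323.0] [0.3323, -0.0174]
rest_notch 0.6 [336.0, 65.0] [0.4983, 0.2143]
rest_notch 0.33 [463.0, 222.0] [0.4168, 0.1291]
pin_head 0.94 [318.0, 107.0] [0.4704, 0.2217]
head level g=8 [320.44345257 103.57425449]
```

View pics/w4.png

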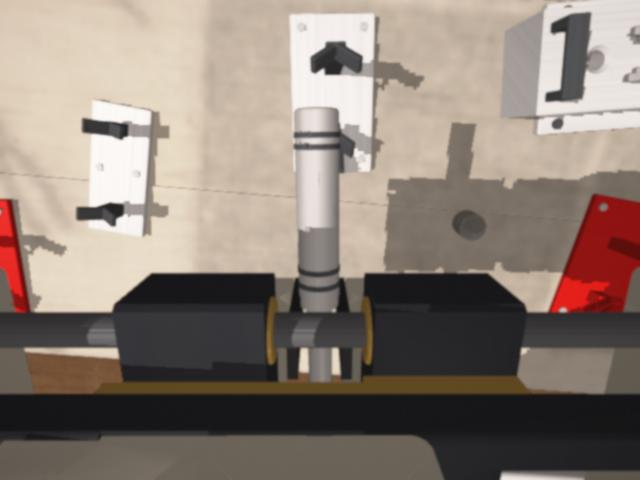

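The pin is held level, with its head at (318,107). The rest's post V is at (336,58) and its plate is aligned with the tool. I'll lower the pin onto the post so that it tilts.

Emit:
apply_moves([
  [[6.85,-0.47,-2],0,1],
  [[6.85,-0.47,-6.8],0,1],
  [[6.85,-0.47,-6.8],0,1],
  [[6.85,-0.47,-8],0,1],
  [[6.85,-0.47,-8.7],0,1],
  [[6.9,-0.47,-9.2],0,1],
  [[7.0,-0.46,-9.75],0,1],
  [[7.3,-0.44,-10],0,1],
  [[7.6,-0.41,-10.2],0,1],
  [[7.6,-0.41,-10.2],0,1],
])

```text
clock: 10.07
tool_pos: [0.4647, 0.2102, 0.0587]
orientation: [180.0, 0.1, 4.9]
force: [-4.3, 0.8, 3.4]
opening: 0.0147
gripper_force: 30.0
```

```bash
cat > ang.py <<'E'
from h import *
import sys
def ang(L,name=None):
    o=ctrl.get_obs();p=snap('wrist',name); g=np.array(o['tool_pos'])+[0,0,.002]; y=np.radians(o['orientation'][2]); u=np.array([np.cos(y),np.sin(y),0])
    print(np.round(o['tool_pos'],4),round(o['orientation'][2],1),round(o['opening'],4),np.round(o['force'],1))
    print(ctrl.spot_point(p,'pin_head')[:1])
    for a in range(0,100,10): print(a,[np.round(proj(p,g+l/1e3*(np.cos(np.radians(a))*u+np.sin(np.radians(a))*np.array([0,0,1])))).tolist() for l in (L-5,L,L+5)])
    return p
E
python3 -c "
from ang import *
ang(81,'w5.png')"
```

```text
[0.4647 0.2102 0.0587] 4.9 0.0147 [-4.3  0.8  3.4]
[{'at': [317.0, 133.4], 'score': 0.74}]
0 [[321.0, 122.0], [321.0, 106.0], [321.0, 91.0]]
10 [[321.0, 124.0], [321.0, 108.0], [321.0, 90.0]]
20 [[321.0, 136.0], [321.0, 118.0], [321.0, 100.0]]
30 [[321.0, 159.0], [321.0, 142.0], [322.0, 123.0]]
40 [[322.0, 195.0], [322.0, 180.0], [322.0, 164.0]]
50 [[322.0, 244.0], [322.0, 234.0], [322.0, 223.0]]
60 [[322.0, 304.0], [322.0, 302.0], [323.0, 300.0]]
70 [[322.0, 371.0], [322.0, 378.0], [323.0, 387.0]]
80 [[322.0, 436.0], [322.0, 453.0], [323.0, 471.0]]
90 [[322.0, 493.0], [322.0, 516.0], [323.0, 543.0]]
```

It's tilting as planned, now at about 26°. I'll continue.

Emit:
apply_moves([
  [[0.3,0.02,-0.1],0,1],
  [[0.6,0.05,-0.15],0,1],
  [[0.85,0.07,-0.15],0,1],
  [[1.1,0.09,-0.12],0,1],
  [[1.4,0.11,-0.15],0,1],
  [[1.4,0.11,-0.15],0,1],
  [[1.4,0.11,-0.15],0,1],
])

```text
clock: 10.75
tool_pos: [0.478, 0.2112, 0.0572]
orientation: [-180.0, 0.1, 4.9]
force: [-9.9, 4.7, 3.3]
opening: 0.0153
gripper_force: 30.0
```

```bash
python3 -c "
from ang import *
ang(81,'w6.png')" | sed -n '1,2p;6,8p'
```

```text
[0.478  0.2112 0.0572] 4.9 0.0153 [-9.9  4.7  3.3]
[{'at': [312.6, 180.2], 'score': 0.61}]
30 [[321.0, 159.0], [321.0, 142.0], [321.0, 123.0]]
40 [[321.0, 195.0], [322.0, 180.0], [322.0, 164.0]]
50 [[322.0, 244.0], [322.0, 234.0], [322.0, 223.0]]
```

View pics/w6.png

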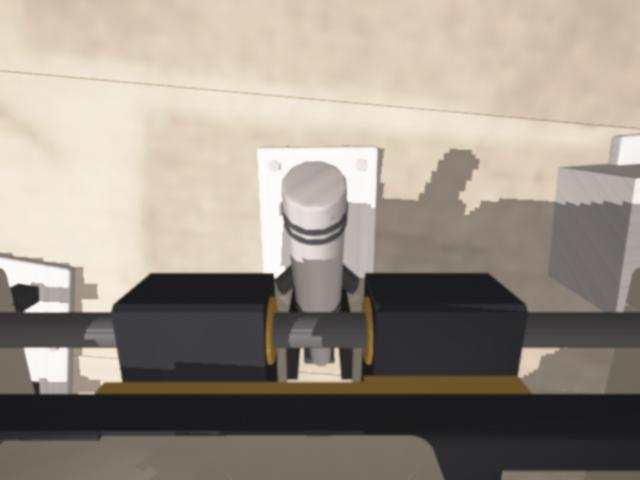

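The pin now leans at about 40° in the post's V, with its head at (315,185). I'll release it, raise the arm and look.

Emit:
apply_moves([
  [[0,0.1,0],0,1],
  [[0,0.1,0],0,0.78],
  [[0,0.1,0],0,0.65],
  [[0,0.1,0],0,0.55],
  [[0,0.1,0.2],0,0.5],
  [[0,0.1,0.5],0,0.5],
  [[0,0.1,1.5],0,0.5],
  [[0,0.1,3],0,0.5],
  [[0,0.1,6],0,0.5],
  [[-2,0.1,10],0,0.5],
  [[-4,0,13],0,0.5],
  [[-6,0,15],0,0.5],
  [[-6,0,15],0,0.5],
])

```text
clock: 11.93
tool_pos: [0.4188, 0.2116, 0.2129]
orientation: [-179.7, -0.4, 4.9]
force: [0.9, 0.1, -1.1]
opening: 0.0436
gripper_force: 0.0
```

Run:
```python
from h import *
o=ctrl.get_obs();print(o['tool_pos'],o['orientation'],o['opening'],o['force'])
p=snap('wrist','w7.png')
N=np.array([.4985,.2125,.076]);u=np.array([.9965,.0837,0]);d=.7071*(u+[0,0,1])
print('pred head',proj(p,N+.053*d),'tip',proj(p,N-.077*d))
for t in ('pin_head','pin_tip'):
    for r in ctrl.spot_point(p,t)[:2]: print(t,r,onz(p,r['at'],.076+.0375 if t=='pin_head' else .022))
```

```text
[0.41878584 0.21163882 0.21289911] [-179.66991928   -0.37479861    4.93484355] 0.043602093229009396 [ 0.92390516  0.10610328 -1.13645753]
pred head [331.46729373  53.57839746] tip [327.59005707 189.84891555]
pin_head {'at': [329.9, 52.1], 'score': 0.87} [0.53654413 0.21661442 0.1135    ]
pin_tip {'at': [325.5, 191.8], 'score': 0.93} [0.44244176 0.20962208 0.022     ]
```

View pics/w7.png

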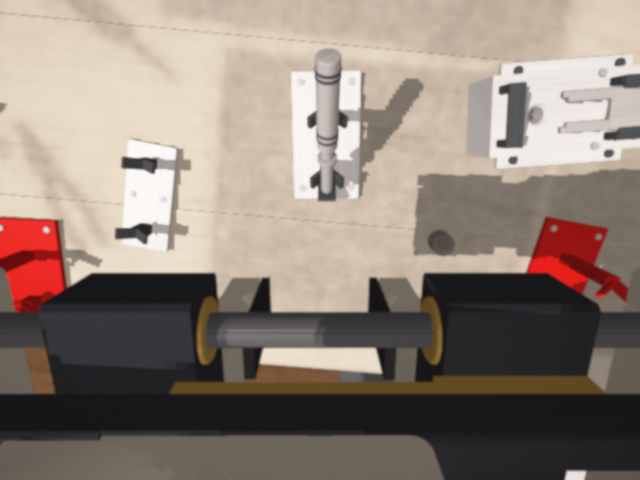

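The pin leans cleanly in the rest, with its tip at (326,192) in the foot and its head at (330,52). I'll take it afresh by the head end.

Emit:
apply_moves([
  [[10.2,0.4,-3],0,0.5],
  [[10.2,0.4,-3],0,0.5],
  [[10.2,0.4,-4],0,0.5],
  [[10.2,0.4,-7],0,0.5],
  [[10.2,0.4,-10],0,0.5],
  [[10.2,0.4,-11.1],0,0.6],
  [[10.2,0.4,-11.1],0,0.7],
  [[10.2,0.4,-11.1],0,0.75],
  [[10.2,0.4,-11.1],0,0.75],
])

```text
clock: 12.83
tool_pos: [0.5221, 0.2154, 0.0975]
orientation: [-180.0, -0.1, 4.9]
force: [0.2, 0.9, -0.0]
opening: 0.0241
gripper_force: 0.0
```

Emit:
apply_moves([
  [[0,0,0],0,1],
  [[0,0,0],0,1],
  [[0,0,0],0,1],
  [[0,0,0],0,1],
  [[-0.5,-0.04,0.45],0,1],
  [[-1.0,-0.08,0.9],0,1],
  [[-1.6,-0.13,1.35],0,1],
  [[-2.25,-0.19,1.75],0,1],
  [[-2.85,-0.24,2.1],0,1],
  [[-3.45,-0.29,2.35],0,1],
  [[-4.2,-0.35,2.65],0,1],
  [[-4.9,-0.41,2.85],0,1],
  [[-5.5,-0.46,3.0],0,1],
  [[-6.2,-0.52,3.15],0,1],
  [[-6.9,-0.58,3.25],0,1],
  [[-7.7,-0.65,3.3],0,1],
  [[-7.8,-0.65,3.3],0,1],
  [[-7.8,-0.65,3.3],0,1],
])

```text
clock: 14.33
tool_pos: [0.4447, 0.2093, 0.1314]
orientation: [-179.9, -0.3, 5.0]
force: [4.8, -0.9, 8.7]
opening: 0.0154
gripper_force: 30.0
```

Run:
```python
from h import *
o=ctrl.get_obs();print(o['tool_pos'],o['orientation'],o['opening'],o['force'])
p=snap('wrist','w8.png')
for r in ctrl.spot_point(p,'pin_head')[:2]+ctrl.spot_point(p,'pin_tip')[:2]: print(r)
g=np.array(o['tool_pos'])+[0,0,.002]; u=np.array([.9965,.0837,0])
for a in (70,80,85,90,95):
    d=np.cos(np.radians(a))*u+[0,0,np.sin(np.radians(a))]; print(a,proj(p,g+.02*d),proj(p,g-.08*d),proj(p,g-.11*d))
```

```text
[0.44469011 0.20930089 0.13144161] [-179.87408977   -0.28750615    4.98169337] 0.015369312651018993 [ 4.78235798 -0.86940005  8.67832243]
{'at': [322.2, 320.6], 'score': 0.8}
{'at': [319.7, 248.7], 'score': 0.79}
{'at': [321.0, 170.4], 'score': 0.19}
70 [320.63566071 326.79078519] [320.05089665 302.16726229] [319.96220552 298.43261407]
80 [320.60148905 336.7808088 ] [320.12883795 279.35510867] [320.05713511 270.64342719]
85 [320.58247917 341.55626048] [320.1705964  268.15897113] [320.10769721 256.95036989]
90 [320.56246793 346.11566443] [320.21425003 257.101512  ] [320.16048763 243.35835332]
95 [320.54168203 350.41116061] [320.25984213 246.18418019] [320.21565867 229.84473179]
```

View pics/w8.png

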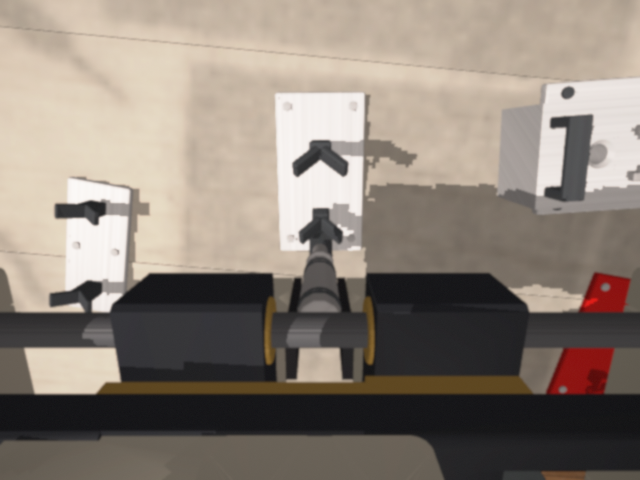

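The pin stands upright in the grip, with its tip at about (320,245) in the foot. I'll lift it clear and look at the bore from close by, by numbers only from here.

Emit:
apply_moves([
  [[0,0,3],0,1],
  [[0,0,6],0,1],
  [[0,0,9],0,1],
  [[1.5,-15,9],0,1],
  [[1.5,-15,9],0,1],
  [[1.5,-15,9],0,1],
  [[1.5,-15,9],0,1],
  [[1.5,-15,9],0,1],
  [[1.5,-15,9],0,1],
  [[1.5,-15,9],0,1],
])

```text
clock: 15.32
tool_pos: [0.4576, 0.0582, 0.219]
orientation: [-180.0, 0.0, 4.8]
force: [-0.1, 0.1, -1.2]
opening: 0.0155
gripper_force: 30.0
```

Run:
```python
from h import *
o=ctrl.get_obs();print(o['tool_pos'],o['orientation'],o['opening'],o['force'])
p=snap('wrist','w9.png')
Z=dict(bore_mouth=.05,bolt_knob=.094,holder=0,pin_tip=.1135)
for t in Z:
    for r in ctrl.spot_point(p,t)[:2]: print(t,round(r['score'],2),np.round(r['at']).tolist(),np.round(onz(p,r['at'],Z[t])[:2],4).tolist())
g=np.array(o['tool_pos'])+[0,0,.002]
print(proj(p,g-[0,0,.11]))
# refine bore: darker/circular blob near
r=[x for x in ctrl.spot_point(p,'bore_mouth')][:1]
if r:
    c,w=np.array(r[0]['at']).astype(int); G=p['img'][w-14:w+15,c-14:c+15].mean(2).astype(int)
    print('\n'.join(' '.join('%3d'%v for v in row[::1]) for row in G[::2]))
```

```text
[0.45764359 0.05820128 0.21897243] [-1.79989212e+02  3.52764397e-02  4.82813284e+00] 0.015479659453583785 [-0.13574892  0.14746999 -1.15336749]
bore_mouth 0.95 [331.0, 150.0] [0.5173, 0.0544]
bore_mouth 0.75 [320.0, 320.0] [0.3672, 0.0506]
bolt_knob 0.6 [474.0, 140.0] [0.5332, -0.0399]
holder 0.68 [379.0, 139.0] [0.5284, 0.0097]
pin_tip 0.62 [319.0, 251.0] [0.4521, 0.0585]
[319.89181429 242.52607685]
156 156 156 158 170 199 226 236 238 238 238 237 237 237 236 237 237 237 238 238 238 238 238 238 238 238 239 239 239
156 156 157 159 175 209 231 236 235 231 225 220 216 215 216 219 222 224 228 232 235 237 238 238 239 239 239 238 238
157 158 157 160 176 208 226 225 212 196 188 184 180 178 177 182 187 199 212 222 228 232 235 237 238 238 238 238 239
157 157 157 158 170 190 200 188 172 156 145 136 129 124 122 122 125 135 157 187 214 226 231 235 237 238 239 238 239
157 158 158 157 159 165 167 162 148 131 119 115 114 113 113 114 115 114 118 133 168 206 226 232 235 237 238 238 238
156 156 155 154 152 152 152 145 130 117 112 112 112 112 113 113 113 113 112 115 138 180 216 230 234 236 238 238 238

[... 343 characters left out ...]
 241
158 158 158 158 158 155 152 152 157 156 149 140 133 129 130 134 144 160 181 201 216 224 229 235 238 239 239 240 240
158 159 158 158 159 160 170 192 206 200 188 179 178 180 183 188 196 204 213 221 228 234 237 240 240 239 239 240 241
159 159 159 159 160 165 185 218 234 237 234 229 225 223 223 224 227 231 234 238 240 241 241 242 242 241 240 241 241
160 160 160 160 161 174 205 230 239 241 241 240 240 240 240 240 240 241 241 241 241 241 241 241 241 241 241 241 241
159 159 159 159 162 178 214 234 240 241 241 241 241 241 241 241 241 241 241 241 241 241 241 240 241 241 241 241 240
159 159 159 159 162 179 215 235 240 241 241 242 242 242 242 242 242 242 242 242 242 242 242 242 243 243 243 243 241
```

Run:
```python
import cv2
i=cv2.imread('pics/w9.png').mean(2).astype(int)
for r in range(226,290,2): print(r,' '.join('%3d'%v for v in i[r,306:334]))
```

```text
226 178 178 178 180 181 182 182 183 183 182 182 182 183 183 183 183 184 184 183 184 183 183 183 183 183 183 183 184
228 182 183 183 184 184 185 184 184 183 183 183 182 182 182 182 182 182 182 182 181 181 181 180 179 179 179 179 180
230 186 186 186 186 186 186 186 185 185 184 183 182 182 182 181 181 181 181 180 179 178 178 177 177 176 176 176 177
232 186 186 186 186 187 187 188 187 187 187 187 186 185 185 184 184 183 183 182 180 179 178 176 176 176 175 175 176
234 186 186 187 187 187 187 189 190 190 190 190 189 189 188 188 188 188 186 185 183 182 180 179 179 177 177 177 176
236 186 186 186 186 187 187 189 189 190 190 190 190 189 190 190 190 188 188 188 187 185 184 182 182 181 181 180 180
238 187 186 187 187 187 187 188 189 189 188 188 189 190 189 190 190 190 190 189 189 188 188 187 187 186 186 185 185
240 187 187 187 186 187 187 187 187 187 188 189 189 189 190 190 190 190 190 190 191 191 190 191 190 191 191 190 189
242 187 187 186 187 187 186 187 187 187 187 187 185 185 185 185 186 187 188 189 191 191 192 193 193 193 194 193 192
244 186 187 186 186 187 187 187 184 180 172 159 149 142 
[... 1911 characters left out ...]
  87
278  87  86  87  86  88  88  86  87  87  87  88  87  87  87  88  88  88  88  88  87  87  87  86  85  86  87  87  88
280  87  87  87  88  86  87  88  87  86  87  87  87  87  87  88  87  88  89  88  87  86  86  86  85  85  85  87  88
282  87  87  86  86  88  87  87  86  87  88  87  87  87  87  88  87  88  87  87  87  86  86  86  84  84  85  85  87
284  86  86  87  86  87  87  87  87  87  86  87  87  87  87  87  87  87  88  87  86  87  87  86  85  85  85  85  86
286  85  87  86  86  85  84  83  81  79  75  73  73  72  71  72  71  73  75  77  81  83  84  85  83  84  84  84  86
288  86  83  79  75  70  65  62  58  56  53  52  51  49  47  48  49  51  53  55  57  60  64  68  72  77  81  83  86
```

Emit:
apply_moves([
  [[6.4,-0.4,0],0,1],
  [[6.4,-0.4,0],0,1],
  [[6.4,-0.4,-3],0,1],
  [[6.4,-0.4,-5.5],0,1],
  [[6.4,-0.4,-5.8],0,1],
  [[6.4,-0.4,-6.2],0,1],
  [[6.4,-0.4,-6.6],0,1],
  [[6.4,-0.4,-6.6],0,1],
])

```text
clock: 16.28
tool_pos: [0.5226, 0.0547, 0.1537]
orientation: [-180.0, -0.1, 4.9]
force: [-0.2, -0.3, -2.0]
opening: 0.0155
gripper_force: 30.0
```

Run:
```python
from h import *
o=ctrl.get_obs();print(o['tool_pos'],o['opening'],np.round(o['force'],1),np.round(o['moment'],2))
p=snap('wrist','w10.png')
for t in ('bore_mouth','pin_tip','bolt_knob'):
    for r in ctrl.spot_point(p,t)[:2]: print(t,r)
i=p['img'].mean(2).astype(int)
print('pred bore',proj(p,[.518,.0544,.05]))
for r in range(220,262,2): print(r,' '.join('%3d'%v for v in i[r,300:342]))
```

```text
[0.52256014 0.0546826  0.15370458] 0.015519130709467789 [-0.2 -0.3 -2. ] [-0.2   0.18 -0.08]
bore_mouth {'at': [319.4, 249.4], 'score': 0.98}
pin_tip {'at': [319.5, 250.6], 'score': 0.93}
bolt_knob {'at': [490.8, 259.5], 'score': 0.72}
pred bore [319.73397927 251.11386749]
220 199 212 223 226 227 230 238 244 246 246 247 247 247 246 246 247 247 247 247 247 247 247 247 247 247 247 247 247 247 247 247 247 247 247 247 247 247 248 248 247 247 243
222 169 170 172 172 175 193 226 243 247 247 248 248 248 248 248 248 248 248 247 248 248 248 248 248 247 247 248 247 248 248 247 247 247 247 247 247 248 247 247 247 247 243
224 169 168 169 169 172 190 224 242 246 247 247 247 247 247 247 247 247 247 247 247 247 247 247 247 247 247 247 247 247 247 247 247 247 247 247 247 247 247 247 248 247 244
226 168 168 167 167 169 180 202 222 230 239 245 247 247 247 247 248 247 247 248 247 247 248 248 248 248 248 248 248 248 249 248 249 249 249 249 249 249 248 249 248 247 239
228 171 170 171 172 171 172 173 177 195 228 244 248 249 249 249 249 249 249 248 248 248 248 248 248 248 248 249 248 249 249 249 249 248 24
[... 2085 characters left out ...]
 177 177 178
254 173 174 174 174 173 174 173 170 158 140 127 125 132 137 141 144 144 144 143 143 143 143 142 142 140 135 130 125 125 136 160 183 192 195 195 193 187 181 178 178 177 177
256 172 172 172 172 172 171 166 154 139 132 134 138 137 134 128 122 118 116 115 116 116 117 120 124 131 137 141 142 141 150 186 224 237 241 244 242 238 231 228 227 227 223
258 172 172 173 173 172 167 154 139 131 129 125 117 106  96  88  82  77  75  74  74  76  77  80  83  88  98 110 123 132 138 155 194 230 244 248 249 249 249 249 249 248 244
260 174 174 174 172 169 157 141 128 118 103  88  76  72  71  71  70  67  66  65  66  68  69  70  71  69  68  70  77  89 106 126 155 201 236 247 249 249 249 249 249 247 235
```

Tip and bore coincide in the picture, both at about (319,250). I'll lower the pin.

Emit:
apply_moves([
  [[0,0,-0.5],0,1],
  [[-0.1,0,-1.0],0,1],
  [[-0.2,0,-1.5],0,1],
  [[-0.3,0,-2.0],0,1],
  [[-0.4,0,-2.5],0,1],
  [[-0.4,0,-2.8],0,1],
  [[-0.4,0,-2.8],0,1],
])

```text
clock: 17.07
tool_pos: [0.5183, 0.0543, 0.1245]
orientation: [180.0, 0.0, 4.9]
force: [4.2, -0.7, -1.0]
opening: 0.0157
gripper_force: 30.0
```

Emit:
apply_moves([
  [[0.1,0,-0.2],0,1],
  [[0.1,0,-0.4],0,1],
  [[0.1,0,-0.6],0,1],
  [[0.1,0,-0.8],0,1],
  [[0.1,0,-1.0],0,1],
  [[0.1,0,-1.0],0,1],
])

```text
clock: 17.57
tool_pos: [0.5198, 0.0542, 0.1181]
orientation: [180.0, -0.1, 5.0]
force: [-7.4, -0.6, 29.3]
opening: 0.0158
gripper_force: 30.0
```

Run:
```python
from h import *
o=ctrl.get_obs();print(o['tool_pos'],o['opening'],np.round(o['force'],1),np.round(o['moment'],2))
p=snap('wrist','w11.png')
for t in ('bore_mouth','pin_tip','pin_head','bolt_knob'):
    for r in ctrl.spot_point(p,t)[:1]: print(t,r, onz(p,r['at'],.094))
```

```text
[0.51982783 0.0542074  0.11805233] 0.015754302799930685 [-7.4 -0.6 29.3] [-0.22  2.59  0.03]
bore_mouth {'at': [319.6, 264.8], 'score': 0.66} [0.53369642 0.05573132 0.094     ]
pin_head {'at': [94.5, 261.0], 'score': 0.75} [0.52669782 0.15821493 0.094     ]
bolt_knob {'at': [523.6, 279.6], 'score': 0.66} [ 0.53459139 -0.03901254  0.094     ]
```

Emit:
apply_moves([
  [[-0.1,0,0],0,1],
  [[-0.15,0,-0.1],0,1],
  [[-0.1,0,-0.1],0,1],
  [[-0.1,0,-0.1],0,1],
])

```text
clock: 18.15
tool_pos: [0.5192, 0.0543, 0.117]
orientation: [180.0, -0.2, 4.9]
force: [-4.9, -0.5, 26.2]
opening: 0.0154
gripper_force: 30.0
```

Emit:
apply_moves([
  [[-0.05,0,0],0,0.8],
  [[-0.05,0,0],0,0.7],
  [[-0.05,0,0.3],0,0.65],
  [[-0.05,0,0.3],0,0.65],
  [[-0.05,0,3],0,0.65],
  [[-0.05,0,6],0,0.65],
  [[-0.05,0,7],0,1],
  [[-0.05,0,7],0,1],
  [[-0.05,0,7],0,1],
  [[-0.05,0,7],0,1],
  [[-0.05,0,7],0,1],
  [[-0.05,0,7],0,1],
])

```text
clock: 19.15
tool_pos: [0.5171, 0.0541, 0.1829]
orientation: [180.0, 0.1, 4.9]
force: [0.8, 0.4, -0.2]
opening: 0.0007
gripper_force: 0.0
```

Run:
```python
from h import *
o=ctrl.get_obs();print(o['tool_pos'],o['opening'],np.round(o['force'],1))
p=snap('wrist','w12.png')
for t in ('pin_head','bolt_knob'):
    for r in ctrl.spot_point(p,t)[:2]: print(t,r)
for z in (.14,.145,.15,.155): print(z,proj(p,[.519,.0543,z]))
```

```text
[0.51714661 0.05409051 0.1829261 ] 0.0006621305186196596 [ 0.8  0.4 -0.2]
pin_head {'at': [320.9, 270.7], 'score': 0.94}
pin_head {'at': [473.1, 238.8], 'score': 0.29}
bolt_knob {'at': [473.1, 239.1], 'score': 0.79}
0.14 [319.94190413 274.4059161 ]
0.145 [319.97537527 278.02213356]
0.15 [320.01058454 281.82613802]
0.155 [320.04767094 285.83294682]
```

Emit:
apply_moves([
  [[0.1,0,-1.5],0,1],
  [[0.1,0,-2.2],0,1],
  [[0.1,0,-2.5],0,1],
  [[0.1,0,-2.7],0,1],
  [[0.1,0,-2.8],0,1],
  [[0.1,0,-2.8],0,1],
])

```text
clock: 19.8
tool_pos: [0.5199, 0.0545, 0.1573]
orientation: [180.0, -0.1, 4.9]
force: [-0.1, 0.0, 5.6]
opening: 0.0007
gripper_force: 2.9
```

The pin is seated: the head top is at 0.140 m. Next is the bolt. I'll go above the knob and open around it.

Emit:
apply_moves([
  [[0,0,2],0,0.7],
  [[0,0,4],0,0.5],
  [[0,-4,4],0.08,0.4],
  [[1.5,-9.8,4],0.08,0.4],
  [[1.5,-9.8,4],0.08,0.4],
  [[1.5,-9.8,2],0.08,0.4],
  [[1.5,-9.8,0],0.08,0.4],
  [[1.5,-9.8,0],0.08,0.4],
])

```text
clock: 20.47
tool_pos: [0.5316, -0.0445, 0.1529]
orientation: [-180.0, 0.3, 9.4]
force: [-0.9, 0.5, -0.7]
opening: 0.0478
gripper_force: 0.0
```

Run:
```python
from h import *
o=ctrl.get_obs();print(o['tool_pos'],o['orientation'],o['opening'],np.round(o['force'],1))
p=snap('wrist','w13.png')
for t,z in (('bolt_knob',.094),('pin_head',.14)):
    for r in ctrl.spot_point(p,t)[:2]: print(t,r,onz(p,r['at'],z))
```

```text
[ 0.53155295 -0.04452562  0.15290064] [-179.97441625    0.31049384    9.3518585 ] 0.047847735780174094 [-0.9  0.5 -0.7]
bolt_knob {'at': [313.5, 262.7], 'score': 0.65} [ 0.53341005 -0.04058381  0.094     ]
```

Emit:
apply_moves([
  [[0,0.3,-2],0,0.5],
  [[0,0.3,-4],0,0.5],
  [[0,0.3,-5.7],0,0.5],
  [[0,0.3,-5.7],0,0.6],
  [[0,0.3,-5.7],0,1],
  [[0,0.3,-5.7],0,1],
  [[0,0.3,-5.7],0,1],
  [[0,0.3,-5.7],0,1],
  [[0,0.3,-5.7],0,1],
  [[0,0.3,-5.7],0,1],
])

```text
clock: 21.45
tool_pos: [0.5345, -0.0404, 0.1003]
orientation: [-180.0, -0.1, 9.5]
force: [-2.2, 2.0, 6.7]
opening: 0.0124
gripper_force: 30.0
```

Emit:
apply_moves([
  [[-0.1,0.6,0.1],0,1],
  [[-0.2,1.2,0.1],0,1],
  [[-0.3,1.8,0.1],0,1],
  [[-0.4,2.4,0.1],0,1],
  [[-0.5,3.0,0.1],0,1],
  [[-0.6,3.6,0.1],0,1],
  [[-0.65,3.95,0.1],0,1],
  [[-0.65,3.95,0.1],0,1],
])

```text
clock: 22.12
tool_pos: [0.5285, -0.0043, 0.1004]
orientation: [179.6, -0.0, 9.6]
force: [15.1, -27.5, -7.0]
opening: 0.0129
gripper_force: 30.0
```

Emit:
apply_moves([
  [[0.1,0.1,0],0,1],
  [[0.15,0.2,0],0,1],
  [[0.15,0.2,0],0,1],
])

```text
clock: 22.37
tool_pos: [0.5286, -0.0041, 0.1004]
orientation: [179.6, 0.2, 9.5]
force: [12.5, -34.7, -4.4]
opening: 0.0127
gripper_force: 30.0
```

Emit:
apply_moves([
  [[0,-0.1,0],0,1],
  [[0,-0.1,0],0,0.8],
  [[0,-0.1,0],0,0.7],
  [[0,-0.1,0],0,0.6],
  [[0,-0.1,0],0,0.6],
  [[0,-0.1,3],0,0.6],
  [[0,-0.1,7],0,0.6],
  [[-3,-0.1,12],0,0.6],
  [[-7,0,14],0,0.6],
  [[-7,0,14],0,0.6],
  [[-7,0,14],0,0.6],
])

```text
clock: 23.28
tool_pos: [0.457, 0.0015, 0.2433]
orientation: [-179.9, -0.3, 9.5]
force: [-0.4, -0.2, 0.5]
opening: 0.035
gripper_force: 0.0
```

Run:
```python
from h import *
o=ctrl.get_obs();print(o['tool_pos'],o['orientation'],o['opening'],np.round(o['force'],1))
p=snap('wrist','w14.png'); P={}
for t,z in (('bolt_knob',.094),('pin_head',.14),('bore_mouth',.05)):
    for r in ctrl.spot_point(p,t)[:1]: P[t]=onz(p,r['at'],z); print(t,r,P[t])
print(np.linalg.norm((P['bolt_knob']-P['pin_head'])[:2]))
```

```text
[0.45697013 0.00146526 0.24330813] [-179.89165531   -0.27885819    9.53816734] 0.03497518160060066 [-0.4 -0.2  0.5]
bolt_knob {'at': [344.8, 138.4], 'score': 0.87} [ 0.52783666 -0.00517712  0.094     ]
pin_head {'at': [252.9, 136.4], 'score': 0.61} [0.51953697 0.05427943 0.14      ]
bore_mouth {'at': [270.3, 135.4], 'score': 0.59} [0.51981714 0.05479954 0.05      ]
0.06003304316848214
```

The knob is 60.0 mm from the pin, so the bolt is home. The head is directly above the bore, so the pin is upright. I'm handing in the job.

```bash
python3 -c "
from plant import ctrl; print(ctrl.close_job())"
```

```text
the job is handed in; nothing more can be done
None
```

The job is handed in: the pin was leaned in the grey rest, let go and retaken by the head end, then seated upright in the bore with its head top at the expected 140 mm. Only after that did I slide the bolt home, with its knob measured 60.0 mm from the pin. The run took about 23.5 s, and the arm never went near the plug, die or bit box, though I did not re-check their positions at the end.

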